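# Draw the flush bolt and open the second leaf of a bench guard

## Task

One leaf of the double door of the clear bench guard already stands open; the other is still bolted to the sill. Set the loose socket key over the square on top of the bolted leaf and let go of it, then take it again out near the end of its handle for leverage, turn it a quarter turn clockwise (seen from above) until the bolt is fully withdrawn, and swing the leaf wide open. Leave the key sitting fully down on its square, and do not disturb the flask, the wash bottle or the beaker.

Things in the scene. Friction and masses are not known exactly. Their poses are not given: they have to be found in the camera images.
- guard: Fixed open-topped bench guard of aluminium profile and clear panels, 392 mm wide, 220 deep, 176 tall. Origin on the bench in the middle of its doorway, which fills the front; x points into the guard (away from the robot at yaw 0), y to its left, z up. Its left leaf (+y) stands folded open beside it. Its right leaf (-y) is shut and bolted.
- passive_leaf (a joint): Hinge of the right, bolted leaf: 0 shut, grows as it swings out towards the robot (anticlockwise from above), stops at 1.9 rad. Moves easily (0.05 N m), stays where left. While bolted it only rattles, by about 0.02 rad.
- passive_hinge (a point): Point on the right leaf's vertical hinge axis at its upper edge (z = 166 mm). y points from here to its free edge, x to its back (into the guard while shut); turns with the leaf. Leaf: clear panel in an aluminium frame, 168 mm wide, 24 to 166 mm above the bench, broad stile (32 x 28 mm) at the free edge, no pull: draw it by the key or push it.
- square (a point): Upright square spindle of the flush bolt, on top of the leaf's broad stile, 148 mm along y and 16 mm along x from the hinge axis. Point: middle of its foot, on a round 33 mm collar 6 mm above the stile (z = 172 mm), where the seated key's underside rests. 20 mm square for 10 mm, then tapers to 13 mm at 21 mm height. x, y lie along its sides and turn with it.
- bolt_spindle (a joint): Turn of the square: 0 bolt fully shot (sides in line with the leaf), grows clockwise from above; at its stop, 1.57 rad, the bolt is fully withdrawn. Starts between 0 and 0.2. Takes 0.35 N m; stays where left.
- bolt (a joint): Height of the flush bolt, a 10 mm rod out of the stile's foot into a hole in the sill: 0 fully shot, 0.018 m fully withdrawn; 11.46 mm per rad of the square. It is clear of the sill from 0.013 m.
- key: Loose socket key lying socket down on the bench between robot and guard: dark steel head 36 x 36 x 34 mm tall with a 23 mm square socket 24 mm deep in its underside, aluminium handle 12 mm wide. Origin: middle of the head's underside; x along the handle, z up. 0.13 to 0.25 kg, centre of mass 12 mm from the head's middle along x: carried by the head. Fits the square in four directions; rock it to find it.
- key_grip (a point): Point on the key's handle, 100 mm from the head's middle, 25 mm above the key's underside; axes as the key's. The handle is 12 mm wide, 14 mm tall (18 to 32 mm above the underside) and runs from the head to 127 mm, its rounded end 20 mm wide from 107 mm. Play on the square: 1.5 mm a side, 8 degrees each way.
- flask: Stoppered conical glass flask, 84 mm wide and 139 mm tall, standing inside the guard. Origin: middle of its underside.
- wash_bottle: White squeeze wash bottle with blue cap, 60 mm wide and 167 mm tall, standing to the right of the guard. Origin: its underside.
- beaker: Small glass beaker, 52 mm wide and 67 mm tall, standing to the right in front of the guard. Origin: middle of its underside.
There are look-alikes about, which are no part of the job. Several things have the shape of the key; the one meant has the colours described above.

How it is judged:
On the way, in this order (a step that is already met when the one before it is completed fails the run):
1. the key sits fully down on the square and has been let go (horizontal distance between key and square below 0.005 m and z of key in the frame of square below 0.004 m and angle between key's own z axis and vertical below 0.1 rad and contact force between the fingers and key below 0.2 N), for 0.2 s.
2. the key, still on the square, is taken again near the end of its handle (horizontal distance between key and square below 0.006 m and z of key in the frame of square below 0.006 m and contact force between the fingers and key above 0.8 N and distance between the grasp point and key_grip below 0.045 m), for 0.1 s.
3. the bolt is fully withdrawn by turning the key (value of joint bolt above 0.015 m and horizontal distance between key and square below 0.006 m), for 0.1 s.
At the end, for the whole second after the job is handed in: The right leaf stands open at least 1.1 rad and at rest, the bolt is withdrawn at least 14 mm, and the key sits on the square, fully down (within 4 mm), upright and still (value of joint passive_leaf above 1.1 rad and velocity of joint passive_leaf between -0.05 and 0.05 rad/s and value of joint bolt above 0.014 m and horizontal distance between key and square below 0.005 m and z of key in the frame of square below 0.004 m and angle between key's own z axis and vertical below 0.1 rad and linear speed of key below 0.02 m/s); the robot touches nothing.
It fails at once if the flask inside the guard is moved more than 3 cm or tipped (distance of flask from where it was at the start of the episode above 0.03 m or angle between flask's own z axis and vertical above 0.3 rad).
It fails at once if the wash bottle is moved more than 3 cm or tipped (distance of wash_bottle from where it was at the start of the episode above 0.03 m or angle between wash_bottle's own z axis and vertical above 0.3 rad).
It fails at once if the beaker is moved more than 3 cm or tipped (distance of beaker from where it was at the start of the episode above 0.03 m or angle between beaker's own z axis and vertical above 0.3 rad).
It also fails if it takes over 51 s, if anything falls off the work surface, if the arm or the gripper's body presses on something with over 40 N, if the wrist force passes 120 N, or if a joint passes its speed limit or range.

## Robot

A 6-joint arm with a two-finger parallel gripper is mounted at the origin on a cart in front of the work surface, level with it; the furniture and walls round the work are solid. World frame = base frame: x ahead of the robot, y to its left, z up, the work surface at z = 0. Lengths are in m, angles in rad, forces in N, time in s.
With the tool pointing down it reaches from about 0.325 to 0.925 m from the base axis. Payload 3.1 kg.
Tool frame: the origin (TCP) lies midway between the tips of the shut fingers; the grasp point (between the pads) lies 19 mm behind it (r.pinch_z is the z of the grasp point in the tool frame, in m); z points along the fingers, y is the line along which they close (so a half turn about z gives the same grasp; the last joint's range is limited). The gripper opens to 85 mm and grips with 20 to 120 N. Pads are 22 mm wide; open, the fingers measure 114 mm over their backs; the gripper's body (76 mm by 85 mm) begins 54 mm behind the grasp point. The pads swing forward as they close: fully open they stand 13 mm farther back than shut.
Start: joints at [1.142, 0.217, 1.613, -0, 1.311, -0.112], TCP at [0.195, 0.594, 0.231] pointing down, gripper open.
Joint ranges: [-2.75, 2.75], [-0.78, 2.1], [0.31, 2.55], [-1.13, 4.27], [0.13, 2.63], [-2.58, 2.58]. Speed limits (rad/s): [2.79, 2.79, 3.14, 3.14, 3.14, 3.14].

## Interface

Orientations are given as a unit quaternion [x, y, z, w].
In Python, from rig import r, get_image, outline_of gives the robot as it stands.
- The arm moves only by the shell command python3 -m handwheel 'ROWS' [FORCE]. ROWS is JSON, a list of rows, each a list of 5 numbers: the opening, from 0 (shut) to 1 (fully open), then the shift along the tool's x, y, z in m, then the turn about the tool's z in rad. In form: [[fingers, x, y, z, yaw], ...]. A call has exactly 10 rows; each row is the pose to reach, as a shift and turn from the pose commanded when the call began, along the tool's axes at that moment; what a row does not reach only later rows make up. A row lasts 1/12 s, in which the tool goes at most 41.7 mm and 7.16 degrees, less where a joint would pass 70% of its speed; a pose out of reach is approached as far as the arm can. A call with a gripper value outside its range is refused whole. The fingers move at their own pace and stop on an object; FORCE is the grip in N (left out, the last holds). Time passes only in rows, so rows that repeat a pose let the fingers close, or fill a call up. It gives the time, the measured TCP pose, the force, the opening and the grip force at its end, in the units of the state.
- r.sense(): the state, without advancing time (a new reading comes with each control period).
- get_image(name): name is "scene" or "top" or "wrist"; returns a dict with "color" (420x560x3 uint8, red, green, blue), "depth" (420x560 float32, m along the optical axis (not along the pixel's ray), 0 where there is no reading), "mtx" (3x3 intrinsics, pixels), "world_to_cam" (4x4, takes a point from world to camera coordinates). Camera axes: x right, y down, z forward; pixel columns grow to the right and rows downward; lengths in m; the calibration is good to about 2 mm. A picture is of the moment at which its call begins.
- r.sign_off(): hands the job in; it is judged then, once.
Trained networks look in the newest picture that a camera, given by its name, has taken for a name from the list of things; names that differ only in an ending like _2 or _b are one class to them, and where a whole thing is asked for, a point or a joint stands for the part that bears it (a point fixed in the world has none). Each returns a list of dicts, best first, with "confidence" (0 to 1); they miss things now and then, are a little off and sometimes report something else, mostly with a low value. They report only what shows in the picture. A call takes as long as a camera call. They do not tell look-alikes from the thing itself.
- outline_of(label, camera): "mask" (420x560 bool, what is visible of it) and "rect" ([centre column, centre row, width, height] in pixels, round what is visible of it).
The state is a dict: "clock": time; "joints": joint angles; "joint_velocities": joint speeds; "effort": joint torques, N m; "tcp_pos": TCP position; "tool_rot": TCP orientation; "ft_force": force on the tool from outside, world axes, zero at the start; "wrist_torque": the same for the moment, N m; "width": finger opening in m; "finger_force": force on a finger pad.
Only numpy, scipy, OpenCV 4.12 (cv2) and the standard library are available. Lean on these libraries where they do the work, as an engineer would, in place of code of your own. Each camera call takes 0.05 s, during which the arm holds its last target. There are 200 camera calls.

## Working session

There is one attempt and no reset: what is moved stays moved. The work goes in short steps, Python scripts to look and compute and a shell command to move; the robot and the scene stay as the last step left them, time stands still between calls to the robot, and variables do not carry over. Pictures are saved under pics/ and viewed, at most 10 in all, crops included, and the job is handed in when it is done.

```bash
mkdir -p pics; ls; python3 - <<'E'
from rig import r,get_image,outline_of
import cv2,numpy as np
ims={n:get_image(n) for n in("scene","top")}
for n,i in ims.items():
    cv2.imwrite(f"pics/{n}0.png",i["color"][:,:,::-1])
    for l in("key","square","passive_leaf","guard","flask","beaker","wash_bottle"):
        for o in outline_of(l,n)[:4]:
            m=o["mask"]&(i["depth"]>0)
            v,u=np.nonzero(m)
            d=i["depth"][v,u];K=i["mtx"];T=np.linalg.inv(i["world_to_cam"])
            p=np.c_[(u-K[0,2])/K[0,0]*d,(v-K[1,2])/K[1,1]*d,d]@T[:3,:3].T+T[:3,3]
            print(n,l,round(o["confidence"],2),np.round(o["rect"]),np.round(np.median(p,0),3) if len(p) else None)
print(r.sense(),r.pinch_z)
E
```

```text
pics
scene key 0.94 [256. 282.  52.  35.] [0.468 0.039 0.032]
scene key 0.66 [316. 198.  35.  44.] [ 0.532 -0.272  0.03 ]
scene passive_leaf 0.8 [246. 220.  65.  66.] [ 0.591 -0.051  0.111]
scene passive_leaf 0.29 [222. 220.   8.  13.] [0.585 0.011 0.189]
scene guard 0.78 [189. 241. 186. 222.] [0.652 0.063 0.109]
scene flask 0.77 [210. 210.  29.  44.] [0.683 0.006 0.073]
scene beaker 0.57 [368. 198.  19.  26.] [ 0.467 -0.39   0.036]
scene wash_bottle 0.79 [316. 142.  36.  43.] [ 0.667 -0.376  0.096]
scene wash_bottle 0.26 [254. 278.  45.  36.] [0.469 0.035 0.032]
top key 0.89 [341. 218.  22.  61.] [ 0.539 -0.275  0.033]
top key 0.66 [229. 250.  58.  19.] [0.471 0.028 0.033]
top passive_leaf 0.55 [252. 198.  78.  26.] [ 0.592 -0.052  0.162]
top guard 0.63 [175. 167. 251. 134.] [0.673 0.116 0.112]
top guard 0.27 [251. 196.  76.  23.] [ 0.592 -0.053  0.162]
top flask 0.94 [234. 162.  30.  41.] [ 0.686 -0.012  0.058]
top flask 0.21 [392. 257.  21.  18.] [ 0.468 -0.395  0.011]
top beaker 0.64 [392. 257.  26.  21.] [ 0.468 -0.394  0.014]
top wash_bottle 0.56 [392. 256.  25.  22.] [ 0.468 -0.392  0.011]
{'clock': 0.8, 'joints': array([ 1.14183421e+00,  2.16868488e-01,  1.61337428e+00, -3.17627343e-06,
        1.31127921e+00, -1.12232461e-01]), 'joint_velocities': array([-1.43369052e-04,  4.81798973e-04,  7.82270019e-05, -7.19982870e-04,
       -6.53147466e-04, -3.45469559e-04]), 'effort': array([ 5.16657292e-04, -3.96817410e+01, -3.04238820e+01, -1.05648112e-04,
        3.95688558e-04,  9.97069435e-06]), 'tcp_pos': array([0.19467558, 0.59394202, 0.23133328]), 'tool_rot': array([1.57703307e-01, 9.87486540e-01, 3.36387582e-05, 1.09243701e-05]), 'ft_force': array([-0.55028002,  0.3263767 , -0.21561385]), 'wrist_torque': array([-0.00209381, -0.02891252,  0.03750876]), 'finger_force': 0.0, 'width': 0.08528855166498284} -0.0187
```

```bash
python3 - <<'E'
import cv2
a=cv2.imread("pics/top0.png");cv2.imwrite("pics/topc.png",cv2.resize(a[110:290,140:420],(800,514),interpolation=2))
E
```

```text
(no output)
```

View pics/scene0.png

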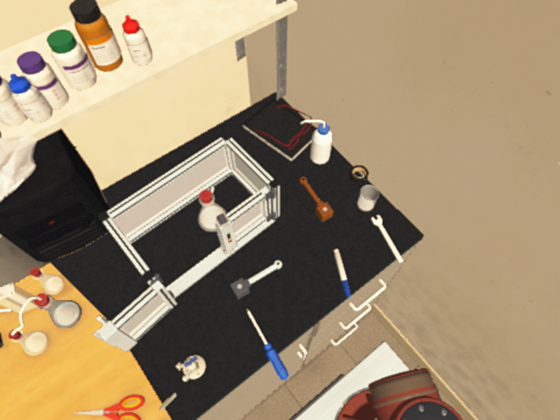

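View pics/topc.png

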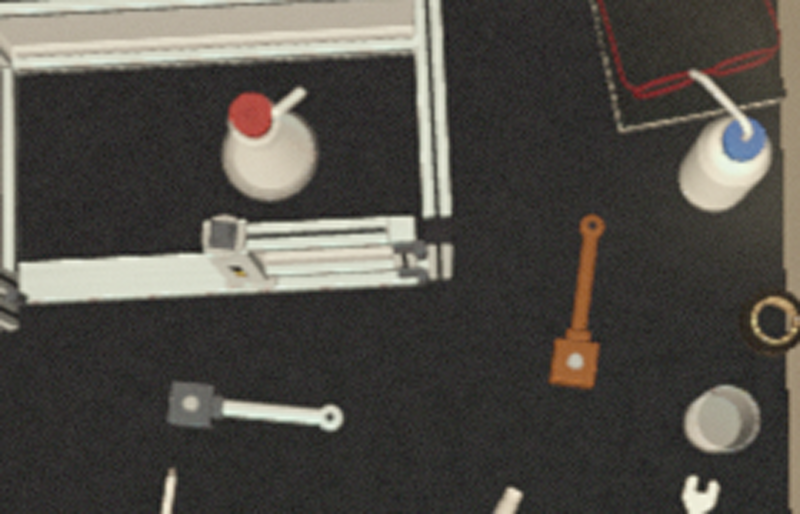

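The real key is the dark-headed one in the scene crop at (190,403), with its handle running right to (330,417). The orange one is a look-alike. The square's dark top is at crop (228,235), and the right leaf runs right from it to about (410,235).

```bash
cat > h.py <<'E'
from rig import r,get_image,outline_of
import cv2,numpy as np
from scipy.spatial.transform import Rotation as R
def ray(i,u,v,z):
    K=i["mtx"];T=np.linalg.inv(i["world_to_cam"])
    d=T[:3,:3]@np.linalg.solve(K,[u,v,1.]);c=T[:3,3]
    return c+d*(z-c[2])/d[2]
def cloud(i,m=None):
    v,u=np.nonzero((i["depth"]>0)&(True if m is None else m));d=i["depth"][v,u]
    K=i["mtx"];T=np.linalg.inv(i["world_to_cam"])
    return np.c_[(u-K[0,2])/K[0,0]*d,(v-K[1,2])/K[1,1]*d,d]@T[:3,:3].T+T[:3,3],i["color"][v,u].astype(int)
def state():
    s=r.sense();M=R.from_quat(s["tool_rot"]).as_matrix()
    print("t",round(s["clock"],2),"tcp",np.round(s["tcp_pos"],4),"th",np.round(np.degrees(np.arctan2(M[1,0],M[0,0])),1),"F",np.round(s["ft_force"],1),"M",np.round(s["wrist_torque"],2),"w",round(s["width"],4),"ff",round(s["finger_force"],1),"J",np.round(s["joints"],2))
    return s,M
def to(p,th=None):
    s,M=state();d=M.T@(np.array(p)-s["tcp_pos"])
    y=0 if th is None else -(th-np.degrees(np.arctan2(M[1,0],M[0,0])))
    y=(y+180)%360-180
    print("shift",np.round(d,4),"yaw",round(np.radians(y),3))
E
python3 - <<'E'
from h import *
i=get_image("top")
for u,v,z,n in((206.5,251,.034,"head"),(255.5,255.9,.032,"end"),(219.8,192.2,.193,"sq")): print(n,np.round(ray(i,u,v,z),4))
p,c=cloud(i)
b=(p[:,0]>.56)&(p[:,0]<.66)&(p[:,1]>-.1)&(p[:,1]<.06)
for lo,hi in((.155,.172),(.176,.2)):
    q=p[b&(p[:,2]>lo)&(p[:,2]<hi)];print(lo,len(q),q.min(0),q.max(0),np.median(q,0))
k=p[(p[:,2]>.028)&(p[:,2]<.04)&(p[:,0]>.42)&(p[:,0]<.53)&(p[:,1]>-.12)&(p[:,1]<.12)]
print(len(k),cv2.minAreaRect(k[:,:2].astype(np.float32)*1000))
to([.475,.045,.2],90)
E
```

```text
head [0.4756 0.0514 0.034 ]
end [ 0.4653 -0.0659  0.032 ]
sq [5.889e-01 5.000e-04 1.930e-01]
0.155 487 [ 0.57705484 -0.09827715  0.15506211] [0.60874467 0.0243528  0.17181131] [ 0.59448227 -0.04598377  0.16642863]
0.176 101 [ 0.57924615 -0.00616906  0.1760752 ] [0.60774219 0.01906401 0.19753249] [0.59033273 0.0065579  0.19037242]
466 ((472.7897644042969, -0.9074859619140625), (143.29774475097656, 35.9356689453125), 86.10314178466797)
t 0.85 tcp [0.1947 0.5939 0.2313] th 161.8 F [-0.1 -0.6  0.2] M [-0.   -0.    0.03] w 0.0854 ff 0.0 J [ 1.14  0.22  1.61 -0.    1.31 -0.11]
shift [-0.4373 -0.4343  0.0313] yaw 1.254
```

```bash
python3 -m handwheel '[[1,-0.43,-0.43,0.0,1.34],[1,-0.43,-0.43,0.0,1.34],[1,-0.43,-0.43,0.0,1.34],[1,-0.43,-0.43,0.0,1.34],[1,-0.43,-0.43,0.0,1.34],[1,-0.43,-0.43,0.0,1.34],[1,-0.43,-0.43,0.0,1.34],[1,-0.43,-0.43,0.0,1.34],[1,-0.43,-0.43,0.0,1.34],[1,-0.43,-0.43,0.0,1.34]]' 60; python3 -c "
from h import *
to([.4656,.0514,.23],85)"
```

```text
clock: 1.68
tcp_pos: [0.3834, 0.2204, 0.2317]
tool_rot: [0.708, 0.706, 0.001, 0.0]
ft_force: [-0.2, -0.1, 0.1]
width: 0.0854
finger_force: 0.0
t 1.68 tcp [0.3834 0.2204 0.2317] th 89.9 F [-0.2 -0.1  0.1] M [-0.02 -0.04  0.01] w 0.0854 ff 0.0 J [ 0.36 -0.19  2.03  0.    1.31  0.36]
shift [-0.1689  0.0825  0.0018] yaw 0.085
```

```bash
python3 -m handwheel '[[1,-0.034,0.0165,0.0,0.04],[1,-0.068,0.033,0.0,0.085],[1,-0.102,0.05,0.0,0.085],[1,-0.136,0.066,0.0,0.085],[1,-0.169,0.0825,0.0,0.085],[1,-0.169,0.0825,0.0,0.085],[1,-0.169,0.0825,0.0,0.085],[1,-0.169,0.0825,0.0,0.085],[1,-0.169,0.0825,0.0,0.085],[1,-0.169,0.0825,0.0,0.085]]'; python3 -c "
from h import *
i=get_image('wrist');cv2.imwrite('pics/w1.png',i['color'][:,:,::-1])
T=np.linalg.inv(i['world_to_cam']);print(T[:3,3],T[:3,2])
for o in outline_of('key','wrist'):print(o['confidence'],o['rect'])
p,c=cloud(i);print(len(p))
k=p[(p[:,2]>.028)&(p[:,2]<.042)&(p[:,0]>.42)&(p[:,0]<.53)&(p[:,1]>-.12)&(p[:,1]<.12)]
h=k[k[:,1]>.033]; g=k[(k[:,1]<.02)]
for q in(h,g):print(len(q),cv2.minAreaRect(q[:,:2].astype(np.float32)*1000),np.median(q[:,2]))
state()
"
```

```text
clock: 2.52
tcp_pos: [0.4655, 0.0547, 0.2312]
tool_rot: [0.734, 0.679, 0.0, -0.0]
ft_force: [-0.2, -0.9, 0.2]
width: 0.0855
finger_force: 0.0
[0.47005232 0.12613373 0.37415196] [-0.02332936 -0.28132939 -0.95932764]
0.85 [287.2, 226.6, 32.2, 116.5]
234223
1060 ((472.185791015625, 51.09318542480469), (37.31976318359375, 35.84565734863281), 85.10562896728516) 0.034376252212691416
779 ((465.13812255859375, -26.745494842529297), (93.3685302734375, 18.42376136779785), 85.14778137207031) 0.03217596420229507
t 2.62 tcp [0.4656 0.0546 0.2313] th 85.5 F [0.4 0.2 0.4] M [ 0.02 -0.03  0.02] w 0.0853 ff 0.0 J [-0.03 -0.13  1.97  0.    1.3   0.05]
```

View pics/w1.png

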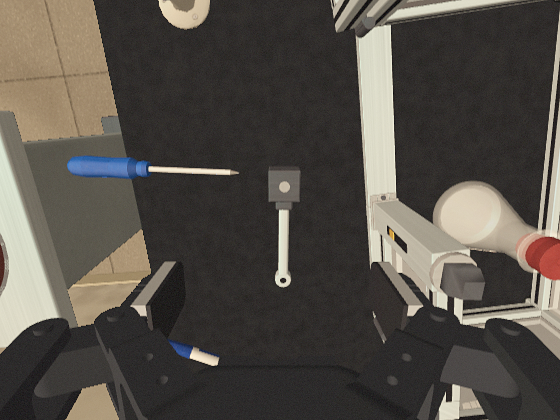

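The wrist picture shows the key head at (284,187), with its handle running down to (283,280). The square on the stile is at about (460,280).

```bash
python3 -c "
from h import *
i=get_image('wrist')
p,c=cloud(i)
s=p[(abs(p[:,0]-.595)<.03)&(abs(p[:,1]-.005)<.04)]
for lo,hi in((.162,.1685),(.170,.175),(.189,.197)):
    q=s[(s[:,2]>lo)&(s[:,2]<hi)]; print(lo,len(q),cv2.minAreaRect(q[:,:2].astype(np.float32)*1000) if len(q)>5 else 0, np.median(q,0))
l=p[(p[:,2]>.155)&(p[:,2]<.17)&(abs(p[:,0]-.595)<.03)&(p[:,1]<-.02)&(p[:,1]>-.12)]
print(len(l))
sill=p[(p[:,2]>.005)&(p[:,2]<.03)&(abs(p[:,0]-.595)<.05)&(p[:,1]>.02)&(p[:,1]<.2)]
print(len(sill),cv2.minAreaRect(sill[:,:2].astype(np.float32)*1000))
to([.4722,.0511,.007],85.1)
"
```

```text
0.162 838 ((586.8489379882812, -4.7661895751953125), (59.38481140136719, 29.070871353149414), 89.18720245361328) [ 0.58657879 -0.01337211  0.16613042]
0.17 614 ((585.0203247070312, 11.523560523986816), (31.81173324584961, 22.215757369995117), 43.198944091796875) [0.57992579 0.01676148 0.17233246]
0.189 587 ((588.5770263671875, 7.993579864501953), (16.13710594177246, 16.760007858276367), 89.60726165771484) [0.58710153 0.00935558 0.19297604]
593
5429 ((582.3235473632812, 111.12411499023438), (37.73673629760742, 179.82388305664062), 4.541474342346191)
t 2.67 tcp [0.4657 0.0545 0.2313] th 85.5 F [-0.6  1.3 -0.3] M [-0.06  0.04 -0.04] w 0.0855 ff 0.0 J [-0.03 -0.13  1.97  0.    1.3   0.05]
shift [-0.0029  0.0067  0.2243] yaw 0.006
```

```bash
python3 -m handwheel '[[1,-0.003,0.0067,0.035,0.006],[1,-0.003,0.0067,0.07,0.006],[1,-0.003,0.0067,0.11,0.006],[1,-0.003,0.0067,0.15,0.006],[1,-0.003,0.0067,0.18,0.006],[1,-0.003,0.0067,0.205,0.006],[1,-0.003,0.0067,0.222,0.006],[1,-0.003,0.0067,0.224,0.006],[0.6,-0.003,0.0067,0.224,0.006],[0.3,-0.003,0.0067,0.224,0.006]]' 60; python3 -m handwheel '[[0,0,0,0,0],[0,0,0,0,0],[0,0,0,0,0],[0,0,0,0,0],[0,0,0,0,0],[0,0,0,0,0],[0,0,0,-0.03,0],[0,0,0,-0.07,0],[0,0,0,-0.11,0],[0,0,0,-0.15,0]]' 60;python3 -c "
from h import *
state()"
```

```text
clock: 3.5
tcp_pos: [0.4735, 0.0503, 0.0083]
tool_rot: [0.737, 0.676, 0.001, 0.001]
ft_force: [-0.3, 0.2, -0.6]
width: 0.0641
finger_force: 0.0
clock: 4.33
tcp_pos: [0.4711, 0.05, 0.1582]
tool_rot: [0.737, 0.676, -0.001, -0.001]
ft_force: [1.6, -0.0, -2.6]
width: 0.0351
finger_force: 61.1
t 4.33 tcp [0.4711 0.05   0.1582] th 85.0 F [ 1.6 -0.  -2.6] M [ 0.05 -0.11 -0.04] w 0.0351 ff 61.1 J [-0.04 -0.03  2.03  0.    1.15  0.04]
```

```bash
python3 -m handwheel '[[0,0,0,-0.03,0],[0,0,0,-0.06,0],[0,0,0,-0.075,0],[0,0.015,-0.025,-0.075,0],[0,0.03,-0.04,-0.075,0],[0,0.03,-0.04,-0.075,0],[0,0.03,-0.04,-0.075,0],[0,0.03,-0.04,-0.075,0],[0,0.03,-0.04,-0.075,0],[0,0.03,-0.04,-0.075,0]]';python3 -c "
from h import *
state()
i=get_image('wrist');cv2.imwrite('pics/w2.png',i['color'][:,:,::-1])
p,c=cloud(i)
s=p[(abs(p[:,0]-.595)<.04)&(abs(p[:,1]-.005)<.04)]
for lo,hi in((.162,.169),(.170,.175),(.176,.181),(.191,.197)):
    q=s[(s[:,2]>lo)&(s[:,2]<hi)]; print(lo,len(q),cv2.minAreaRect(q[:,:2].astype(np.float32)*1000) if len(q)>5 else 0, q.min(0),q.max(0))
T=i['world_to_cam'];K=i['mtx']
for X in((.588,.008,.193),(.588,.008,.172)):
    u=K@(T[:3,:3]@X+T[:3,3]);print(u/u[2])
cv2.imwrite('pics/w2.png',i['color'][:,:,::-1])
"
```

```text
clock: 5.17
tcp_pos: [0.4356, 0.0829, 0.2321]
tool_rot: [0.737, 0.675, -0.0, -0.0]
ft_force: [-1.2, -0.5, -2.6]
width: 0.0351
finger_force: 61.1
t 5.17 tcp [0.4356 0.0829 0.2321] th 85.0 F [-1.2 -0.5 -2.6] M [ 0.02 -0.04  0.01] w 0.0351 ff 61.1 J [ 0.03 -0.19  2.02 -0.    1.31  0.12]
0.162 973 ((587.0052490234375, -5.21461296081543), (59.40076446533203, 29.33300018310547), 89.5023193359375) [ 0.57243557 -0.03496843  0.16200646] [0.60187566 0.02440674 0.16899782]
0.17 598 ((584.9174194335938, 11.429492950439453), (31.846487045288086, 22.29523277282715), 43.492549896240234) [ 0.57210081 -0.00687873  0.17000977] [0.60351195 0.02460429 0.17496617]
0.176 223 ((584.4888916015625, 13.013425827026367), (27.96766471862793, 15.54218578338623), 39.037899017333984) [ 0.57766597 -0.00178789  0.17601957] [0.60024508 0.01866592 0.18090299]
0.191 452 ((588.4467163085938, 7.838702201843262), (15.475274085998535, 15.330927848815918), 84.77446746826172) [ 5.80483505e-01 -2.52361282e-05  1.91015430e-01] [0.59660744 0.01620578 0.19485104]
[512.26385509 321.11619865   1.        ]
[491.82786222 303.38927071   1.        ]
```

View pics/w2.png

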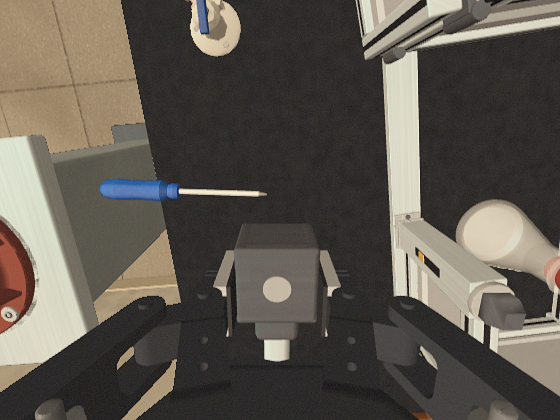

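The head sits squarely in the fingers at (277,270) and the square is at (500,310). I had the sign of tool y reversed on the last move: +tool y is +x.

```bash
python3 -c "
from h import *
i=get_image('wrist')
s,M=state()
p,c=cloud(i);q=(p-s['tcp_pos'])@M
k=q[(abs(q[:,0])<.035)&(abs(q[:,1])<.03)]
print(np.histogram(k[:,2],bins=np.arange(-.06,.02,.005)))
t=k[(k[:,2]<-.022)&(k[:,2]>-.032)&(k[:,0]>-.03)&(abs(k[:,1])<.0185)]
print(len(t),t.min(0),t.max(0),np.median(t,0))
to([.5884,.008,.230],86)
g=p[(p[:,2]>.008)&(p[:,2]<.03)&(abs(p[:,0]-.595)<.05)&(p[:,1]>.04)&(p[:,1]<.2)]
print(cv2.fitLine(g[:,:2].astype(np.float32),2,0,.01,.01).ravel())
"
```

```text
t 5.27 tcp [0.4355 0.0829 0.2321] th 85.0 F [-0.3  0.2 -1.9] M [ 0.02 -0.03  0.01] w 0.0348 ff 61.1 J [ 0.03 -0.19  2.02 -0.    1.31  0.12]
(array([ 630,  615,  629,  386,  925,  440, 3801, 4497,  582,  503,  385,
        264,  244,  121,    0]), array([-6.00000000e-02, -5.50000000e-02, -5.00000000e-02, -4.50000000e-02,
       -4.00000000e-02, -3.50000000e-02, -3.00000000e-02, -2.50000000e-02,
       -2.00000000e-02, -1.50000000e-02, -1.00000000e-02, -5.00000000e-03,
       -2.77555756e-17,  5.00000000e-03,  1.00000000e-02,  1.50000000e-02]))
7258 [-0.02999624 -0.01849126 -0.03197851] [ 0.02021409  0.01847798 -0.02200542] [ 0.00160959 -0.00055352 -0.02495874]
t 5.27 tcp [0.4355 0.0829 0.2321] th 85.0 F [-0.3  0.2 -1.9] M [ 0.02 -0.03  0.01] w 0.0348 ff 61.1 J [ 0.03 -0.19  2.02 -0.    1.31  0.12]
shift [-0.0612  0.1589  0.002 ] yaw -0.018
[ 0.06298228 -0.9980146   0.58083445  0.12518324]
```

```bash
python3 -m handwheel '[[0,-0.012,0.03,0,-0.02],[0,-0.025,0.065,0,-0.02],[0,-0.04,0.1,0,-0.02],[0,-0.053,0.135,0,-0.02],[0,-0.06,0.152,0,-0.02],[0,-0.0627,0.159,0,-0.02],[0,-0.0627,0.159,0,-0.02],[0,-0.0627,0.159,0,-0.02],[0,-0.0627,0.159,0.012,-0.02],[0,-0.0627,0.159,0.022,-0.02]]';python3 -c "
from h import *
to([.5884,.0065,.1805],86)
i=get_image('scene')
T=i['world_to_cam'];K=i['mtx'];u=K@(T[:3,:3]@[.588,.008,.19]+T[:3,3]);u=(u/u[2]).astype(int);print(u)
a=i['color'][u[1]-60:u[1]+60,u[0]-80:u[0]+80,::-1];cv2.imwrite('pics/s3.png',cv2.resize(a,(800,600),interpolation=2))
"
```

```text
clock: 6.1
tcp_pos: [0.5874, 0.0078, 0.2099]
tool_rot: [0.73, 0.683, 0.0, 0.0]
ft_force: [0.2, 0.6, -1.7]
width: 0.0351
finger_force: 61.4
t 6.1 tcp [0.5874 0.0078 0.2099] th 86.2 F [ 0.2  0.6 -1.7] M [0.04 0.02 0.  ] w 0.0351 ff 61.4 J [-0.11  0.16  1.72  0.    1.26 -0.04]
shift [-0.0012  0.0011  0.0294] yaw 0.004
[222 217   1]
```

View pics/s3.png

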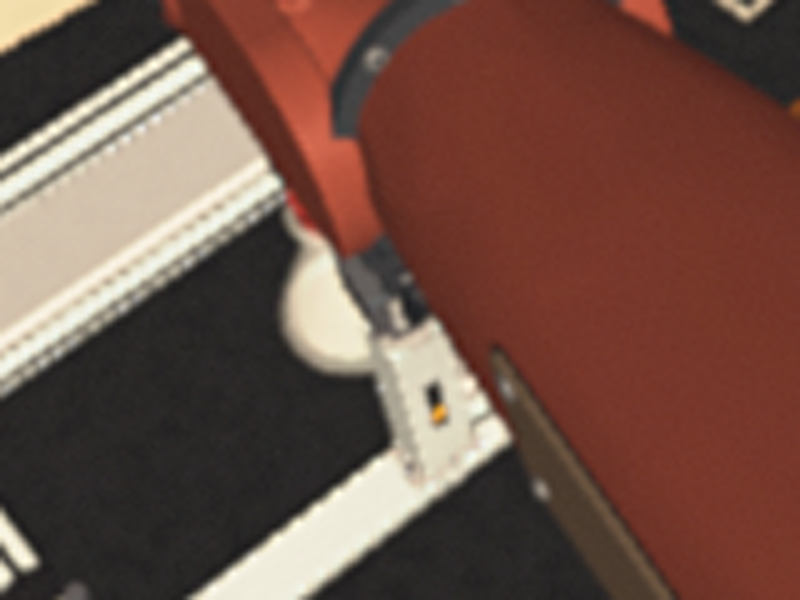

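The arm hides the socket here, so I'll go down by force feedback.

```bash
python3 -m handwheel '[[0,-0.001,0.0008,0,0],[0,-0.001,0.0008,0.003,0],[0,-0.001,0.0008,0.006,0],[0,-0.001,0.0008,0.009,0],[0,-0.001,0.0008,0.012,0],[0,-0.001,0.0008,0.015,0],[0,-0.001,0.0008,0.017,0],[0,-0.001,0.0008,0.019,0],[0,-0.001,0.0008,0.019,0],[0,-0.001,0.0008,0.019,0]]' 40;python3 -c "
from h import *
to([.5884,.0065,.1805],86)"
```

```text
clock: 6.98
tcp_pos: [0.5889, 0.006, 0.1912]
tool_rot: [0.73, 0.683, -0.0, -0.0]
ft_force: [0.4, 0.5, -2.3]
width: 0.0347
finger_force: 61.3
t 6.98 tcp [0.5889 0.006  0.1912] th 86.2 F [ 0.4  0.5 -2.3] M [0.09 0.01 0.05] w 0.0347 ff 61.3 J [-0.11  0.18  1.74 -0.    1.23 -0.04]
shift [ 0.0005 -0.0005  0.0107] yaw 0.003
```

```bash
python3 -m handwheel '[[0,0,0,0.0015,0],[0,0,0,0.003,0],[0,0,0,0.0045,0],[0,0,0,0.006,0],[0,0,0,0.007,0],[0,0,0,0.008,0],[0,0,0,0.009,0],[0,0,0,0.01,0],[0,0,0,0.011,0],[0,0,0,0.011,0]]' 40;python3 -c "
from h import *
to([.5884,.0065,.1805],86)"
```

```text
clock: 7.82
tcp_pos: [0.5891, 0.006, 0.1813]
tool_rot: [0.73, 0.683, 0.0, 0.0]
ft_force: [-2.5, 1.0, 2.1]
width: 0.0352
finger_force: 61.8
t 7.82 tcp [0.5891 0.006  0.1813] th 86.2 F [-2.5  1.   2.1] M [0.06 0.43 0.01] w 0.0352 ff 61.8 J [-0.11  0.19  1.74 -0.    1.21 -0.04]
shift [ 0.0005 -0.0007  0.0008] yaw 0.003
```

```bash
python3 -m handwheel '[[0,0,-0.0007,0.001,0],[0,0,-0.0007,0.001,0.05],[0,0,-0.0007,0.0015,0.05],[0,0,-0.0007,0.002,-0.05],[0,0,-0.0007,0.002,-0.05],[0,0,-0.0007,0.002,0],[0,0,-0.0007,0.002,0],[0,0,-0.0007,0.002,0],[0,0,-0.0007,0.002,0],[0,0,-0.0007,0.002,0]]' 40;python3 -c "
from h import *
to([.5884,.0065,.1805],86)"
```

```text
clock: 8.65
tcp_pos: [0.5905, 0.0057, 0.1813]
tool_rot: [0.73, 0.683, 0.002, 0.002]
ft_force: [-0.8, -0.0, 6.4]
width: 0.0353
finger_force: 62.5
t 8.65 tcp [0.5905 0.0057 0.1813] th 86.2 F [-0.8 -0.   6.4] M [ 0.    0.18 -0.08] w 0.0353 ff 62.5 J [-0.11  0.19  1.75 -0.    1.2  -0.04]
shift [ 0.0007 -0.0021  0.0008] yaw 0.003
```

```bash
python3 -m handwheel '[[0.6,0,0,-0.001,0],[0.6,0,0,-0.001,0],[0.6,0,0,-0.001,0],[0.6,0,0,-0.001,0],[0.6,0,0,-0.01,0],[0.6,0,0,-0.03,0],[0.6,0.01,0,-0.06,0],[0.6,0.03,0,-0.08,0],[0.6,0.05,0,-0.08,0],[0.6,0.05,0,-0.08,0]]' 40;python3 -c "
from h import *
state()
i=get_image('wrist');cv2.imwrite('pics/w4.png',i['color'][:,:,::-1])
p,c=cloud(i)
k=p[(p[:,2]>.18)&(p[:,2]<.215)&(abs(p[:,0]-.59)<.04)&(p[:,1]>-.14)&(p[:,1]<.04)]
print(np.percentile(k[:,2],[5,50,95]))
h=k[(k[:,1]>-.006)&(k[:,2]>.2)];g=k[k[:,1]<-.025]
for q in(h,g):print(len(q),cv2.minAreaRect(q[:,:2].astype(np.float32)*1000),np.median(q,0))
"
```

```text
clock: 9.48
tcp_pos: [0.5931, 0.0588, 0.2616]
tool_rot: [0.73, 0.684, 0.003, 0.001]
ft_force: [-0.9, -0.0, -0.4]
width: 0.0514
finger_force: 0.0
t 9.48 tcp [0.5931 0.0588 0.2616] th 86.3 F [-0.9 -0.  -0.4] M [-0.02  0.02 -0.01] w 0.0514 ff 0.0 J [-0.02  0.13  1.66  0.    1.35  0.04]
[0.18696347 0.20576879 0.2072793 ]
2117 ((589.4056396484375, 9.668170928955078), (32.96596145629883, 36.02043151855469), 87.08160400390625) [0.58901993 0.01194948 0.20630754]
433 ((585.857421875, -38.069252014160156), (26.68781852722168, 11.487249374389648), 86.7677230834961) [ 0.58610876 -0.03773443  0.20413172]
```

View pics/w4.png

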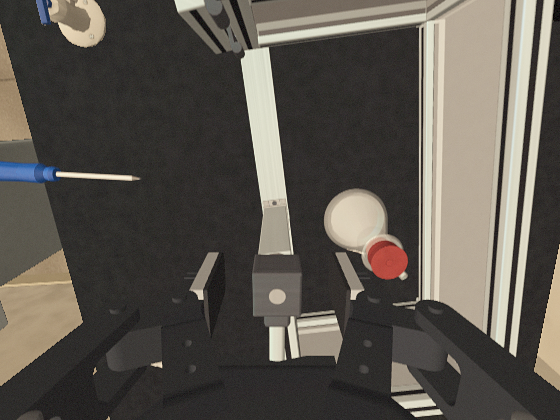

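The head top reads 0.206 m, so the key is fully seated at about (0.589, 0.0087), 87°, and released. Next I'll take the handle near its end.

```bash
python3 -c "
from h import *
to([.5839,-.0885,.181],86.9)"
python3 -m handwheel '[[0.6,-0.03,0,0,-0.01],[0.6,-0.07,0,0,-0.01],[0.6,-0.11,0,0,-0.01],[0.6,-0.14,0,0,-0.01],[0.6,-0.147,0,0,-0.01],[0.6,-0.147,0,0,-0.01],[0.6,-0.147,0,0.01,-0.01],[0.6,-0.147,0,0.02,-0.01],[0.6,-0.147,0,0.02,-0.01],[0.6,-0.147,0,0.02,-0.01]]' 40;python3 -c "
from h import *
to([.5839,-.0885,.181],86.9)
i=get_image('wrist')
p,c=cloud(i)
k=p[(p[:,2]>.195)&(p[:,2]<.215)&(abs(p[:,0]-.59)<.04)&(p[:,1]>-.14)&(p[:,1]<.04)]
for a in np.arange(-.13,.03,.01):
  q=k[(k[:,1]>a)&(k[:,1]<a+.01)]
  if len(q)>5: print(round(a,2),len(q),np.round([q[:,0].min(),q[:,0].max(),np.median(q[:,2])],4))"
```

```text
t 9.53 tcp [0.5921 0.0573 0.2599] th 86.3 F [ 0.8 -0.7 -0.1] M [-0.02 -0.03 -0.01] w 0.0511 ff 0.0 J [-0.02  0.13  1.66  0.    1.35  0.04]
shift [-0.146   0.001   0.0788] yaw -0.01
clock: 10.37
tcp_pos: [0.5806, -0.0891, 0.2361]
tool_rot: [0.726, 0.687, -0.001, -0.002]
ft_force: [-0.6, -0.6, 0.4]
width: 0.0511
finger_force: 0.0
t 10.37 tcp [ 0.5806 -0.0891  0.2361] th 86.8 F [-0.6 -0.6  0.4] M [-0.02 -0.05  0.03] w 0.0511 ff 0.0 J [-0.27  0.14  1.7   0.    1.31 -0.22]
shift [0.0007 0.0035 0.0551] yaw -0.001
-0.12 272 [0.5719 0.5908 0.2043]
-0.11 471 [0.5713 0.5911 0.2041]
-0.1 287 [0.5764 0.588  0.2039]
-0.09 310 [0.577  0.589  0.2039]
-0.08 322 [0.5776 0.5894 0.204 ]
-0.07 344 [0.5782 0.5904 0.2041]
-0.06 361 [0.5788 0.5908 0.204 ]
-0.05 373 [0.5794 0.5918 0.204 ]
-0.04 386 [0.5805 0.5922 0.204 ]
-0.03 418 [0.5811 0.5964 0.204 ]
-0.02 772 [0.5781 0.6056 0.2054]
-0.01 1412 [0.5703 0.6063 0.2062]
-0.0 1492 [0.5709 0.607  0.2065]
0.01 1552 [0.5717 0.6076 0.2064]
0.02 787 [0.5726 0.6082 0.2061]
```

```bash
python3 -m handwheel '[[0.6,0,0.0027,0.02,0],[0.6,0,0.0027,0.04,0],[0.6,0,0.0027,0.053,0],[0.6,0,0.0027,0.055,0],[0.3,0,0.0027,0.055,0],[0,0,0.0027,0.055,0],[0,0,0.0027,0.055,0],[0,0,0.0027,0.055,0],[0,0,0.0027,0.055,0],[0,0,0.0027,0.055,0]]' 40;python3 -c "
from h import *
to([.5839,-.0885,.181],86.9)"
```

```text
clock: 11.25
tcp_pos: [0.5852, -0.0911, 0.1846]
tool_rot: [0.727, 0.687, 0.001, 0.001]
ft_force: [0.4, -0.8, 1.3]
width: 0.011
finger_force: 43.0
t 11.25 tcp [ 0.5852 -0.0911  0.1846] th 86.7 F [ 0.4 -0.8  1.3] M [ 0.17 -0.   -0.03] w 0.011 ff 43.0 J [-0.27  0.19  1.74  0.    1.21 -0.22]
shift [ 0.0026 -0.0014  0.0036] yaw -0.003
```

```bash
python3 -m handwheel '[[0,0.0005,-0.0098,0,0.1],[0,0.002,-0.0195,0,0.2],[0,0.0044,-0.029,0,0.3],[0,0.0077,-0.0382,0,0.4],[0,0.012,-0.047,0,0.5],[0,0.0171,-0.0553,0,0.6],[0,0.023,-0.0631,0,0.7],[0,0.0297,-0.0703,0,0.8],[0,0.0297,-0.0703,0,0.8],[0,0.0297,-0.0703,0,0.8]]' 40;python3 -c "
from h import *
s,M=state();print(s['tcp_pos']+M[:,0]*.098)"
```

```text
clock: 12.08
tcp_pos: [0.516, -0.0575, 0.1843]
tool_rot: [0.936, 0.351, 0.0, 0.001]
ft_force: [-2.2, -1.3, 4.0]
width: 0.0109
finger_force: 43.2
t 12.08 tcp [ 0.516  -0.0575  0.1843] th 41.1 F [-2.2 -1.3  4. ] M [0.01 0.22 0.16] w 0.0109 ff 43.2 J [-0.25  0.04  1.91 -0.    1.2   0.61]
[0.58992553 0.00686859 0.18426292]
```

```bash
python3 -m handwheel '[[0,0.0005,-0.0098,0,0.1],[0,0.002,-0.0195,0,0.2],[0,0.0044,-0.029,0,0.3],[0,0.0077,-0.0382,0,0.4],[0,0.012,-0.047,0,0.5],[0,0.0171,-0.0553,0,0.6],[0,0.023,-0.0631,0,0.7],[0,0.0263,-0.0668,0,0.75],[0,0.0297,-0.0703,0,0.8],[0,0.0297,-0.0703,0,0.8]]' 40;python3 -c "
from h import *
s,M=state();print(s['tcp_pos']+M[:,0]*.098)"
```

```text
clock: 12.92
tcp_pos: [0.4917, 0.0156, 0.1839]
tool_rot: [0.999, -0.042, -0.001, 0.0]
ft_force: [-6.6, -0.8, 6.5]
width: 0.0111
finger_force: 43.6
t 12.92 tcp [0.4917 0.0156 0.1839] th -4.8 F [-6.6 -0.8  6.5] M [-0.06  0.59  0.23] w 0.0111 ff 43.6 J [-0.11 -0.02  1.96 -0.    1.2   1.54]
[0.58934473 0.00735986 0.18367133]
```

```bash
python3 -m handwheel '[[0,0,-0.005,0,0.05],[0,0.0005,-0.0098,0,0.1],[0,0.001,-0.0125,0,0.13],[0,0.001,-0.0125,0,0.13],[0,0.001,-0.0125,0,0.13],[0,0.001,-0.0125,0,0.13],[0,0.001,-0.0125,0,0.13],[0,0.001,-0.0125,0,0.13],[0,0.001,-0.0125,0,0.13],[0,0.001,-0.0125,0,0.13]]' 40;python3 -c "
from h import *
s,M=state();print(s['tcp_pos']+M[:,0]*.098)"
```

```text
clock: 13.75
tcp_pos: [0.4933, 0.0273, 0.1837]
tool_rot: [0.994, -0.106, -0.002, 0.001]
ft_force: [-7.8, 0.1, 6.3]
width: 0.0108
finger_force: 44.3
t 13.75 tcp [0.4933 0.0273 0.1837] th -12.1 F [-7.8  0.1  6.3] M [-0.1   0.72  0.52] w 0.0108 ff 44.3 J [-0.09 -0.01  1.96 -0.    1.2   1.7 ]
[0.58907263 0.00671982 0.1832879 ]
```

```bash
python3 -c "
from h import *
s,M=state();P=s['tcp_pos'];H=np.array([.5823,-.1412,P[2]])
for a in np.arange(.05,1.01,.05):
  d=R.from_rotvec([0,0,a]).apply(P-H)+H-P;print(round(a,2),np.round(M.T@d,4)[:2])
i=get_image('top')
p,c=cloud(i);k=p[(p[:,2]>.006)&(p[:,2]<.15)&(p[:,0]>.35)&(p[:,0]<.55)&(p[:,1]>-.22)&(p[:,1]<-.05)];print(len(k),k[::20] if len(k)<300 else (k.min(0),k.max(0)))
"
```

```text
t 13.75 tcp [0.4933 0.0273 0.1837] th -12.1 F [-7.8  0.1  6.3] M [-0.1   0.72  0.52] w 0.0108 ff 44.3 J [-0.09 -0.01  1.96 -0.    1.2   1.7 ]
0.05 [-0.0071  0.0063]
0.1 [-0.014  0.013]
0.15 [-0.0204  0.0199]
0.2 [-0.0266  0.0272]
0.25 [-0.0323  0.0348]
0.3 [-0.0377  0.0427]
0.35 [-0.0426  0.0509]
0.4 [-0.0472  0.0592]
0.45 [-0.0513  0.0678]
0.5 [-0.055   0.0766]
0.55 [-0.0583  0.0856]
0.6 [-0.0611  0.0947]
0.65 [-0.0634  0.1039]
0.7 [-0.0653  0.1133]
0.75 [-0.0667  0.1227]
0.8 [-0.0676  0.1322]
0.85 [-0.0681  0.1417]
0.9 [-0.068   0.1512]
0.95 [-0.0675  0.1607]
1.0 [-0.0666  0.1702]
240 [[ 0.54923878 -0.21823694  0.00641127]
 [ 0.50668755 -0.16462826  0.00781679]
 [ 0.44843635 -0.17001836  0.00676061]
 [ 0.40700084 -0.1245182   0.00795474]
 [ 0.40086087 -0.21607837  0.01037166]
 [ 0.39366855 -0.21131154  0.01005873]
 [ 0.38649927 -0.20865736  0.01754807]
 [ 0.37787526 -0.08152823  0.00683077]
 [ 0.37465882 -0.20645231  0.01390689]
 [ 0.36746929 -0.19693469  0.01387082]
 [ 0.36280137 -0.1993216   0.01469541]
 [ 0.35578121 -0.19208294  0.01987707]]
```

Path is clear. Swing the first 0.5 rad.

```bash
python3 -m handwheel '[[0,-0.0071,0.0063,0,-0.05],[0,-0.014,0.013,0,-0.1],[0,-0.0204,0.0199,0,-0.15],[0,-0.0266,0.0272,0,-0.2],[0,-0.0323,0.0348,0,-0.25],[0,-0.0377,0.0427,0,-0.3],[0,-0.0426,0.0509,0,-0.35],[0,-0.0472,0.0592,0,-0.4],[0,-0.0513,0.0678,0,-0.45],[0,-0.055,0.0766,0,-0.5]]' 40;python3 -c "
from h import *
s,M=state();S=s['tcp_pos']+M[:,0]*.098;print(S)
P=s['tcp_pos'];H=np.array([.5823,-.1412,P[2]]);print(np.linalg.norm(S[:2]-H[:2]),np.degrees(np.arctan2(*(S-H)[[1,0]])))
i=get_image('top');cv2.imwrite('pics/t5.png',cv2.resize(i['color'][110:290,140:420,::-1],(800,514),interpolation=2))
for a in np.arange(.1,1.01,.1):
  d=R.from_rotvec([0,0,a]).apply(P-H)+H-P;print(round(a,2),np.round(M.T@d,4)[:2])
"
```

```text
clock: 14.63
tcp_pos: [0.4257, -0.0354, 0.184]
tool_rot: [0.99, 0.144, 0.002, -0.0]
ft_force: [2.0, 2.1, 1.4]
width: 0.0109
finger_force: 43.4
t 14.63 tcp [ 0.4257 -0.0354  0.184 ] th 16.6 F [2.  2.1 1.4] M [ 0.33 -0.44  0.39] w 0.0109 ff 43.4 J [-0.25 -0.18  2.11  0.    1.21  1.03]
[ 0.51966891 -0.00741468  0.18437045]
0.14771989038757755 115.08646445524366
0.1 [-0.014   0.0127]
0.2 [-0.0266  0.0267]
0.3 [-0.0378  0.0419]
0.4 [-0.0474  0.0582]
0.5 [-0.0554  0.0753]
0.6 [-0.0616  0.0932]
0.7 [-0.0659  0.1116]
0.8 [-0.0685  0.1303]
0.9 [-0.0691  0.1492]
1.0 [-0.0678  0.168 ]
```

View pics/t5.png

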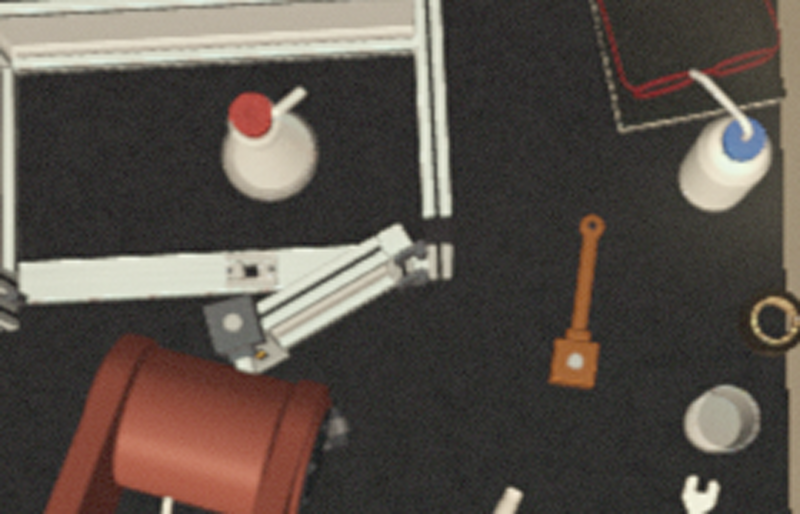

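The leaf has come open about 0.5 rad, from its hinge at (410,255) to its free edge at (250,340). The key head is still on the square at (232,322), and nothing else has moved.

```bash
python3 -m handwheel '[[0,-0.014,0.0127,0,-0.1],[0,-0.0266,0.0267,0,-0.2],[0,-0.0378,0.0419,0,-0.3],[0,-0.0474,0.0582,0,-0.4],[0,-0.0554,0.0753,0,-0.5],[0,-0.0616,0.0932,0,-0.6],[0,-0.0659,0.1116,0,-0.7],[0,-0.0685,0.1303,0,-0.8],[0,-0.0691,0.14,0,-0.85],[0,-0.0691,0.14,0,-0.85]]' 40;python3 -c "
from h import *
s,M=state();S=s['tcp_pos']+M[:,0]*.098;print(S)
P=s['tcp_pos'];H=np.array([.5823,-.1412,P[2]]);print(np.linalg.norm(S[:2]-H[:2]),np.degrees(np.arctan2(*(S-H)[[1,0]])))
"
```

```text
clock: 15.52
tcp_pos: [0.3991, -0.1905, 0.184]
tool_rot: [0.844, 0.537, 0.002, 0.001]
ft_force: [3.2, 3.8, 1.8]
width: 0.0112
finger_force: 43.5
t 15.52 tcp [ 0.3991 -0.1905  0.184 ] th 64.9 F [3.2 3.8 1.8] M [ 0.61 -0.73  0.42] w 0.0112 ff 43.5 J [-0.61 -0.14  2.08  0.    1.2  -0.17]
[ 0.44065248 -0.10169014  0.18416872]
0.14705457404766625 164.41457386267606
```

```bash
python3 -m handwheel '[[0,0,0,0,0],[0.3,0,0,0,0],[0.5,0,0,0,0],[0.6,0,0,0,0],[0.6,0,0,0,0],[0.6,0,0,-0.02,0],[0.6,0,0,-0.06,0],[0.6,0,0,-0.1,0],[0.6,-0.03,0,-0.1,0],[0.6,-0.03,0,-0.1,0]]' 40;python3 -c "
from h import *
state()
i=get_image('wrist');cv2.imwrite('pics/w6.png',i['color'][:,:,::-1])
j=get_image('top');cv2.imwrite('pics/t6.png',cv2.resize(j['color'][110:290,140:420,::-1],(800,514),interpolation=2))
for n,im in(('w',i),('t',j)):
  p,c=cloud(im)
  k=p[(p[:,2]>.198)&(p[:,2]<.22)&(np.hypot(p[:,0]-.44,p[:,1]+.1)<.15)]
  h=k[np.hypot(k[:,0]-.44,k[:,1]+.1)<.035]
  for q in(k,h):
    if len(q)>10:
      A=np.c_[q[:,:2]-q[:,:2].mean(0),np.ones(len(q))];print(n,len(q),cv2.minAreaRect(q[:,:2].astype(np.float32)*1000),np.median(q,0),'tilt',np.linalg.lstsq(A,q[:,2],rcond=None)[0])
"
```

```text
clock: 16.35
tcp_pos: [0.3848, -0.2199, 0.2871]
tool_rot: [0.844, 0.536, -0.0, 0.004]
ft_force: [-0.6, 0.4, 0.8]
width: 0.0513
finger_force: 0.0
t 16.35 tcp [ 0.3848 -0.2199  0.2871] th 64.9 F [-0.6  0.4  0.8] M [ 0.    0.   -0.01] w 0.0513 ff 0.0 J [-0.68 -0.24  1.96 -0.    1.41 -0.24]
w 5851 ((416.6217041015625, -154.0911865234375), (137.37704467773438, 36.01122283935547), 67.80844116210938) [ 0.42577648 -0.12027409  0.20511856] tilt [0.01532404 0.03171981 0.20489768]
w 3507 ((434.067138671875, -111.33504486083984), (44.394466400146484, 36.136878967285156), 66.79773712158203) [ 0.43433874 -0.10739357  0.20618971] tilt [0.02717495 0.05764544 0.20602429]
t 448 ((427.4109802246094, -134.55465698242188), (112.03944396972656, 35.919132232666016), 66.81391143798828) [ 0.43586827 -0.10715663  0.20575783] tilt [0.02516954 0.04625019 0.20550451]
t 377 ((438.83795166015625, -107.87562561035156), (53.99304962158203, 35.919132232666016), 66.81391143798828) [ 0.43963167 -0.10323119  0.20613813] tilt [0.02488398 0.04166699 0.20595173]
```

View pics/w6.png

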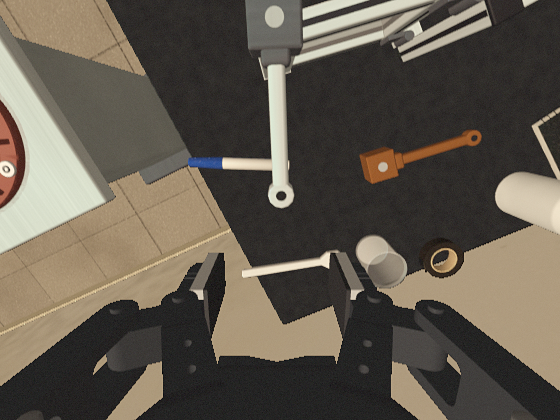

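View pics/t6.png

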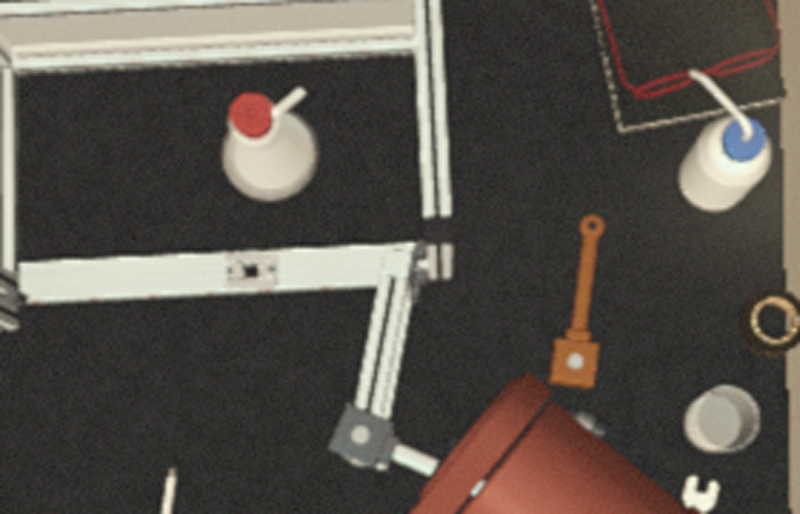

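The wrist and top pictures show the leaf wide open, about 1.35 rad. The key is flat on its square at top-crop (360,435) with the head top at 0.206 m, and the glassware hasn't moved. The hand is clear, so I'm handing in.

```bash
python3 -c "
from h import *
print(r.sign_off())"
```

```text
the job is handed in; nothing more can be done
None
```

I handed the job in at about 16.5 s. By my measurements the bolt is withdrawn and the leaf stands open about 1.35 rad. The key sits fully down on its square, and the flask, wash bottle and beaker look unmoved. The hand-in gave no verdict.

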